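# Reset a ratcheted pickle press to three clicks

### The job

The pickle press has been wound down too far: flip its pawl clear of the ratchet so that it stays open, wind the wheel back anticlockwise all the way to its stop, and flip the pawl down onto the teeth again. Then tighten the wheel clockwise by exactly three clicks, one at a time with a short rest (about half a second) after each, and leave the pawl down on the teeth. Do not shift or tip the bottle, jar, mill or mug standing round it.

Things in the scene. Friction and masses are not known exactly. Their poses are not given: they have to be found in the camera images.
- press: pickle press, fixed: round steel tub 160 mm across, 85 mm high, white lid 168 mm across, top at z = 93 mm. Origin: centre of its underside, on the wheel's vertical axis, 6 mm above the worktop; z up; its yaw varies. All frame lengths in these notes are in this frame. The pawl's bracket (44 mm wide, 133 mm high, out to 116 mm from the axis) is on its +y side.
- board: fixed wooden board under the press and the bottle, 170 x 270 x 6 mm; origin at the centre of its underside
- wheel (a joint): ratchet wheel on the lid: angle in rad, 0 at its anticlockwise stop, growing clockwise seen from above (tightening), upper stop 5.6. Stays where left; turns with 0.1 N m (2 to 3 N at a peg). With the pawl down it turns clockwise only; the pawl drops behind a tooth at about each multiple of 0.524 rad (click 1 at 0.52, 2 at 1.05, 3 at 1.57), and then it turns back less than 0.05 rad.
- wheel_top (a point): centre of the wheel disc's top face, z = 103 mm in the press's frame. Aluminium disc of radius 76 mm; on its rim (radius 58 to 74 mm) twelve saw teeth, 30 degrees apart, 10 mm high (tops at z = 113 mm); hub of radius 16 mm, top at z = 121 mm.
- index_peg (a point): top centre of the index peg, the tallest of the wheel's three upright wooden pegs: radius 8 mm, 45 mm from the axis, 120 degrees apart, all free from the disc up; index peg up to z = 152 mm, the others to 140 mm. At wheel = 0 the index peg lies in the press's +x direction, the others 120 and 240 degrees anticlockwise from it.
- pawl (a joint): pawl: angle in rad. About 0 with its nose between two teeth, up to 0.3 on a tooth's top; it grows as the pawl is flipped up and outward, to its open stop at 1.35. It balances at about 0.7 and falls by its own weight either way: down onto the teeth, or open, where it stays. 160 g; flipping takes about 2 N at its bar.
- pawl_hinge (a point): middle of the pawl's level hinge pin, at (0, 105, 121) mm in the press's frame, parallel to the press's x axis. The dark pawl arm runs from it toward the wheel's axis; the nose is 39 mm from it.
- pawl_bar (a point): middle of the pawl's wooden cross-bar, 12 mm thick, 56 mm long, parallel to the press's x axis. At (0, 65, 171) mm in the press's frame when down, (0, 145, 171) when open, at most z = 185 midway. A level push on it away from the wheel's axis, past the hinge, opens the pawl; a push toward the axis from outside, past the hinge, shuts it.
- oil_bottle: tall oil bottle, 61 mm across, 268 mm high, loose, on the board to the right (world -y) of the press, its centre about 125 to 150 mm from the press axis; origin at the centre of its underside; bystander
- bean_jar: glass jar with a wooden lid, 63 mm across, 138 mm high, loose, behind the press; origin at the centre of its underside; bystander
- pepper_mill: dark wooden mill, 58 mm across, 150 mm high, loose, behind the press; origin at the centre of its underside; bystander
- mug: striped mug, 86 x 120 x 101 mm, loose, to the right of the board; origin at the middle of its underside; bystander

How it is judged (in metres and radians):
On the way, in this order (a step that is already met when the one before it is completed fails the run):
1. the pawl is flipped open and stays there (value of joint pawl above 1.1 rad), for 0.2 s.
2. with the pawl open, the wheel is wound back to its stop (value of joint wheel below 0.12 rad and value of joint pawl above 1.1 rad), for 0.2 s.
3. the pawl is down on the teeth again, the wheel still at its stop (value of joint wheel below 0.3 rad and value of joint pawl below 0.19 rad), for 0.2 s.
4. the wheel rests at the first click (value of joint wheel between 0.43 and 0.88 rad and value of joint pawl below 0.19 rad and velocity of joint wheel between -0.1 and 0.1 rad/s), for 0.2 s.
5. the wheel rests at the second click (value of joint wheel between 0.95 and 1.4 rad and value of joint pawl below 0.19 rad and velocity of joint wheel between -0.1 and 0.1 rad/s), for 0.2 s.
6. the wheel rests at the third click (value of joint wheel between 1.47 and 1.92 rad and value of joint pawl below 0.19 rad and velocity of joint wheel between -0.1 and 0.1 rad/s), for 0.2 s.
At the end, for the whole second after the job is handed in: the wheel rests three clicks from its stop (wheel between 1.47 and 1.92 rad), with the pawl down on the teeth (below 0.19 rad, so the third click has dropped); bottle, jar, mill and mug upright and within 20 mm of where they stood (all of step 6 and distance of each of oil_bottle, bean_jar, pepper_mill, mug from where it was at the start of the episode below 0.02 m); the robot touches nothing.
It fails at once if the oil bottle is shifted by more than 20 mm or tipped (distance of oil_bottle from where it was at the start of the episode above 0.02 m or angle between oil_bottle's own z axis and vertical above 0.2 rad).
It fails at once if the bean jar is shifted by more than 20 mm or tipped (distance of bean_jar from where it was at the start of the episode above 0.02 m or angle between bean_jar's own z axis and vertical above 0.2 rad).
It fails at once if the pepper mill is shifted by more than 20 mm or tipped (distance of pepper_mill from where it was at the start of the episode above 0.02 m or angle between pepper_mill's own z axis and vertical above 0.2 rad).
It fails at once if the mug is shifted by more than 20 mm or tipped (distance of mug from where it was at the start of the episode above 0.02 m or angle between mug's own z axis and vertical above 0.2 rad).
It also fails if it takes over 61 s, if anything falls off the work surface, if the arm or the gripper's body presses on something with over 40 N, if the wrist force passes 120 N, or if a joint passes its speed limit or range.

### The arm

A 6-joint arm with a two-finger parallel gripper is mounted at the origin on a cart in front of the work surface, level with it; the furniture and walls round the work are solid. World frame = base frame: x ahead of the robot, y to its left, z up, the work surface at z = 0. Lengths are in m, angles in degrees, forces in N, time in s.
With the tool pointing down it reaches from about 0.35 to 0.875 m from the base axis. Payload 4.2 kg.
Tool frame: the origin (TCP) lies on the centre line of the jaws, within the pads' length; the fingertips stand 19 mm ahead of it and the grasp point (between the pads) is the TCP; z points along the fingers, y is the line along which they close (so a half turn about z gives the same grasp; the last joint's range is limited). The gripper opens to 87 mm and grips with 3 to 60 N. Pads are 19 mm wide; open, the fingers measure 117 mm over their backs; the gripper's body (75 mm by 190 mm) begins 51 mm behind the grasp point.
Start: joints at [91.822, 22.042, 0.453, 0, -68.411, -14.817], TCP at [0.141, 0.609, 0.202] pointing down, gripper open.
Joint ranges: [-179.83, 179.83], [-69.29, 118.12], [-61.27, 80.66], [-181.25, 117.63], [-171.15, -9.14], [-177.46, 177.46]. Speed limits (degrees/s): [159.86, 159.86, 180, 180, 180, 180].

### API

Orientations are given as a 3x3 rotation matrix whose columns are the frame's x, y, z axes.
In Python, from station import sense, capture, finish_job, search_frame, masks_of gives the robot as it stands.
- The arm moves only by the tool drive_tool, never from a script. Its argument "rows" is a list of rows, each a list of 7 numbers: the opening in per cent of the stroke, from 0 (shut) to 100 (fully open), then the shift along the world's x, y, z in mm, then the turn, a rotation vector about the world's x, y, z in rad. In form: [[fingers, dx, dy, dz, wx, wy, wz], ...]. A call has 1 to 5 rows; each row shifts and turns the commanded pose from where the row before left it; what a row does not reach is not made up. A row lasts 1/12 s, in which the tool goes at most 41.7 mm and 7.16 degrees, less where a joint would pass 70% of its speed; a pose out of reach is approached as far as the arm can. A call is refused whole if a number of a shift passes 41.7 or a number of a turn 0.125, either way. A call with a gripper value outside its range is refused whole. The fingers move at their own pace and stop on an object; the grip force is fixed at half the most. Time passes only in rows, so rows that do not move let the fingers close. It gives the time, the measured TCP pose, the force, the opening and the grip force at its end, in the units of the state.
- sense(): the state, without advancing time (a new reading comes with each control period).
- capture(name): name is "scene" or "top" or "wrist"; returns a dict with "frame" (400x640x3 uint8, red, green, blue), "z_map" (400x640 float32, m along the optical axis (not along the pixel's ray), 0 where there is no reading), "fx", "fy", "cx", "cy" (pixels), "R" (3x3) and "t" (3): a world point X has camera coordinates R X + t; the wrist camera has in their place "T_tool_cam" (4x4, takes a point from camera to tool coordinates, whose origin is the TCP and whose axes are the flange's). Camera axes: x right, y down, z forward; pixel columns grow to the right and rows downward; lengths in m; the calibration is good to about 2 mm. A picture is of the moment at which its call begins: read the wrist's pose just before it.
- finish_job(): hands the job in; it is judged then, once.
Trained networks look in a picture, given as the dict that the camera call returned (one of the last four; its "shot" number tells which), for a name from the list of things; names that differ only in an ending like _2 or _b are one class to them, and where a whole thing is asked for, a point or a joint stands for the part that bears it (a point fixed in the world has none). Each returns a list of dicts, best first, with "p" (0 to 1); they miss things now and then, are a little off and sometimes report something else, mostly with a low value. They report only what shows in the picture. A call takes as long as a camera call.
- search_frame(label, picture): "xy" ([column, row] in pixels, amid what is visible of it).
- masks_of(label, picture): "region" (400x640 bool, what is visible of it) and "xy" ([column, row] in pixels, amid what is visible of it).
The state is a dict: "time_s": time; "joints": joint angles; "joint_velocities": joint speeds; "effort": joint torques, N m; "tcp_pos": TCP position; "ee_rot": TCP orientation; "wrist_force": force on the tool from outside, world axes, zero at the start; "moment": the same for the moment, N m; "gripper_width": opening from 0.0 (shut) to 1.0 (fully open); "gripper_force": force on a finger pad.
Only numpy, scipy, OpenCV 4.12 (cv2) and the standard library are available. Lean on these libraries where they do the work, as an engineer would, in place of code of your own. Each camera call takes 0.05 s, during which the arm holds its last target. There are 200 camera calls.

## Working session

There is one attempt and no reset: what is moved stays moved. The work goes in short steps, Python scripts to look and compute and a tool call to move; the robot and the scene stay as the last step left them, time stands still between calls to the robot, and variables do not carry over. Pictures are saved under pics/ and viewed, at most 10 in all, crops included, and the job is handed in when it is done.

Besides the shell and the picture viewer there is one more tool, called after ">>>" as name(argument=value, ...), one argument or row to a line, values as JSON. drive_tool: Moves the arm, as the interface text tells. Its arguments: {"type":"object","properties":{"rows":{"type":"array"}},"required":["rows"]}

```bash
mkdir -p pics; cat > h.py <<'E'
import numpy as np,cv2
from station import *
def world(p,c=None):
    z=p["z_map"]; v,u=np.indices(z.shape)
    P=np.stack([(u-p["cx"])/p["fx"]*z,(v-p["cy"])/p["fy"]*z,z],-1)
    return (P-p["t"])@p["R"]   # R^T (P-t)
def save(p,n): cv2.imwrite("pics/"+n,p["frame"][...,::-1])
E
python3 - <<'E'
from h import *
np.set_printoptions(precision=3,suppress=True)
s=sense(); print(s["time_s"],s["tcp_pos"],s["ee_rot"])
for n in("scene","top"):
    p=capture(n); save(p,n+".png"); W=world(p)
    print(n,"campos",-p["R"].T@p["t"])
    for l in("press","board","wheel","index_peg","pawl","pawl_bar","oil_bottle","bean_jar","pepper_mill","mug"):
        for m in masks_of(l,p)[:1]:
            g=m["region"]&(p["z_map"]>0); Q=W[g]
            print(l,round(m["p"],2),m["xy"],g.sum(),np.median(Q,0),Q.min(0),Q.max(0)) if g.sum() else 0
        f=search_frame(l,p)
        if f: print("   sf",f[0]["p"],f[0]["xy"])
E
```

```text
0.0 [0.14  0.608 0.201] [[ 0.974 -0.225 -0.   ]
 [-0.225 -0.974 -0.002]
 [ 0.     0.002 -1.   ]]
scene campos [ 0.037 -0.314  1.063]
press 0.96 [275.2, 215.1] 4616 [ 0.504 -0.028  0.111] [ 0.434 -0.108 -0.002] [0.645 0.146 0.193]
   sf 0.66 [274.8, 214.2]
board 0.85 [312.8, 253.7] 2192 [ 0.468 -0.123  0.007] [ 0.434 -0.201 -0.001] [0.601 0.068 0.015]
   sf 0.91 [312.5, 252.4]
wheel 0.84 [277.0, 207.8] 2927 [ 0.515 -0.028  0.112] [ 0.446 -0.099 -0.002] [0.664 0.09  0.163]
   sf 0.92 [277.2, 209.6]
index_peg 0.76 [275.3, 210.8] 2871 [ 0.515 -0.029  0.113] [ 0.444 -0.099  0.099] [0.595 0.047 0.163]
   sf 0.7 [274.9, 206.7]
pawl 0.64 [241.6, 190.6] 303 [0.513 0.046 0.155] [0.486 0.033 0.001] [0.631 0.129 0.193]
   sf 0.81 [243.3, 189.7]
pawl_bar 0.52 [245.0, 189.6] 343 [0.513 0.047 0.141] [0.486 0.032 0.001] [0.648 0.142 0.193]
   sf 0.61 [246.3, 187.6]
oil_bottle 0.68 [330.1, 213.1] 2021 [ 0.516 -0.161  0.175] [ 0.495 -0.191 -0.001] [ 0.727 -0.074  0.28 ]
   sf 0.65 [330.3, 212.8]
bean_jar 0.6 [271.0, 150.9] 1062 [0.683 0.059 0.084] [ 0.665  0.035 -0.003] [0.821 0.144 0.145]
   sf 0.81 
[... 714 characters left out ...]
  0.163] [0.489 0.034 0.096] [0.541 0.088 0.192]
   sf 0.87 [240.0, 241.0]
pawl_bar 0.8 [239.1, 243.9] 404 [0.514 0.052 0.139] [ 0.488  0.034 -0.004] [0.569 0.093 0.192]
   sf 0.64 [239.9, 240.6]
oil_bottle 0.83 [340.1, 239.9] 1219 [ 0.523 -0.15   0.207] [ 0.497 -0.202 -0.004] [ 0.601 -0.111  0.277]
   sf 0.77 [342.0, 240.7]
bean_jar 0.64 [251.3, 164.1] 1045 [0.688 0.062 0.136] [0.666 0.038 0.002] [0.73  0.099 0.144]
   sf 0.73 [250.0, 161.6]
pepper_mill 0.77 [299.2, 162.0] 759 [ 0.709 -0.044  0.122] [ 0.692 -0.071  0.   ] [ 0.786 -0.002  0.153]
   sf 0.64 [299.4, 159.8]
mug 0.8 [442.2, 252.6] 1569 [ 0.544 -0.395  0.048] [ 0.493 -0.434 -0.004] [ 0.599 -0.31   0.104]
   sf 0.65 [442.3, 251.9]
```

```bash
python3 - <<'E'
from h import *
np.set_printoptions(precision=4,suppress=True)
for n in("top","scene"):
    p=capture(n); W=world(p); z=W[...,2]
    near=(np.hypot(W[...,0]-.523,W[...,1]+.022)<.13)&(p["z_map"]>0)
    g=near&(z>.100)&(z<.122)&(np.hypot(W[...,0]-.523,W[...,1]+.022)<.09)
    c,r=cv2.minEnclosingCircle(W[g][:,:2].astype(np.float32)); print(n,"wheel circ",c,r, np.median(W[g],0))
    for lo,hi in((.135,.15),(.15,.162),(.164,.2)):
        k,l,st,ct=cv2.connectedComponentsWithStats((near&(z>lo)&(z<hi)).astype(np.uint8))
        for i in range(1,k):
            Q=W[l==i]
            if len(Q)>5: print(lo,len(Q),ct[i],Q.mean(0),Q.min(0),Q.max(0), np.degrees(np.arctan2(*(Q.mean(0)[:2]-[.523,-.022])[::-1])))
    g=near&(z>.164)
    print("bar rect",cv2.minAreaRect(W[g][:,:2].astype(np.float32)))
    f=p["frame"]; 
    u0,v0=(160,160) if n=="top" else (150,110)
    cv2.imwrite(f"pics/{n}c.png",cv2.resize(f[v0:v0+160,u0:u0+240,::-1],None,fx=3.3,fy=3.3,interpolation=cv2.INTER_CUBIC))
E
```

```text
top wheel circ (0.5213868618011475, -0.02250724844634533) 0.08335012942552567 [ 0.5181 -0.0258  0.1098]
0.135 47 [262.3617 227.0851] [0.5461 0.0135 0.1436] [0.539  0.0067 0.1355] [0.553  0.0211 0.1477] 56.97868494573875
0.135 20 [228.35 230.75] [0.5319 0.084  0.1383] [0.5289 0.0746 0.1354] [0.534  0.0928 0.1415] 85.19865682310436
0.135 47 [298.9362 233.2979] [ 0.5408 -0.0637  0.1444] [ 0.5339 -0.0702  0.1353] [ 0.548  -0.057   0.1485] -66.90543492349684
0.135 24 [234.0833 239.9583] [0.5142 0.0696 0.1364] [0.5078 0.0635 0.135 ] [0.521  0.0789 0.138 ] 95.48796980123058
0.135 27 [247.0741 240.7778] [0.5148 0.0417 0.1405] [0.5097 0.0374 0.1352] [0.523  0.05   0.1492] 97.37034269139377
0.135 22 [227.0909 249.1818] [0.4934 0.0809 0.1382] [0.49   0.0726 0.135 ] [0.4985 0.0896 0.1434] 106.03793024951773
0.135 11 [333.     252.9091] [ 0.5076 -0.1379  0.1445] [ 0.4998 -0.1489  0.1366] [ 0.5163 -0.1267  0.1487] -97.56576751158624
0.135 7 [277.     263.7143] [ 0.4743 -0.0258  0.1389] [ 0.4695 -0.0276  0.1351] [ 0.4803 -0.0219  0.1465] -175.57853141856765
0.15 11 [245.3636 239.2727] [0.5156 0.043
[... 1290 characters left out ...]
1176] [0.5132 0.0414 0.1558] [0.5085 0.0389 0.1508] [0.5192 0.0444 0.161 ] 98.82394066277485
0.15 43 [264.7442 214.186 ] [ 0.4742 -0.0221  0.1576] [ 0.4676 -0.0293  0.1508] [ 0.4816 -0.0136  0.162 ] -179.9382029745018
0.15 23 [318.4348 216.913 ] [ 0.5101 -0.135   0.1552] [ 0.4996 -0.1496  0.1501] [ 0.5232 -0.1196  0.1616] -96.49552303121811
0.164 139 [242.482 184.777] [0.5122 0.0455 0.1856] [0.4848 0.0395 0.1654] [0.5417 0.0563 0.1939] 99.06192044422582
0.164 81 [318.5062 211.0123] [ 0.5098 -0.1354  0.182 ] [ 0.499  -0.1497  0.1647] [ 0.5229 -0.12    0.1994] -96.62162997450211
bar rect ((0.5582762360572815, -0.04607086628675461), (0.13358758389949799, 0.20665942132472992), 4.198742389678955)
```

View pics/topc.png

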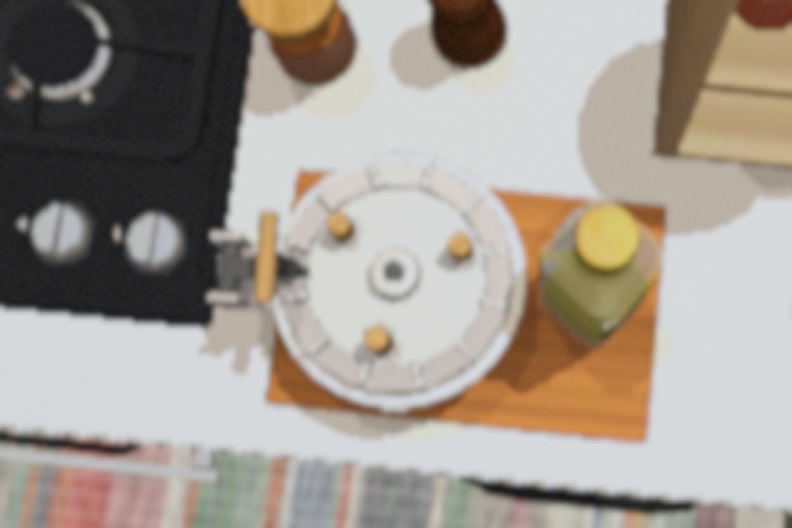

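View pics/scenec.png

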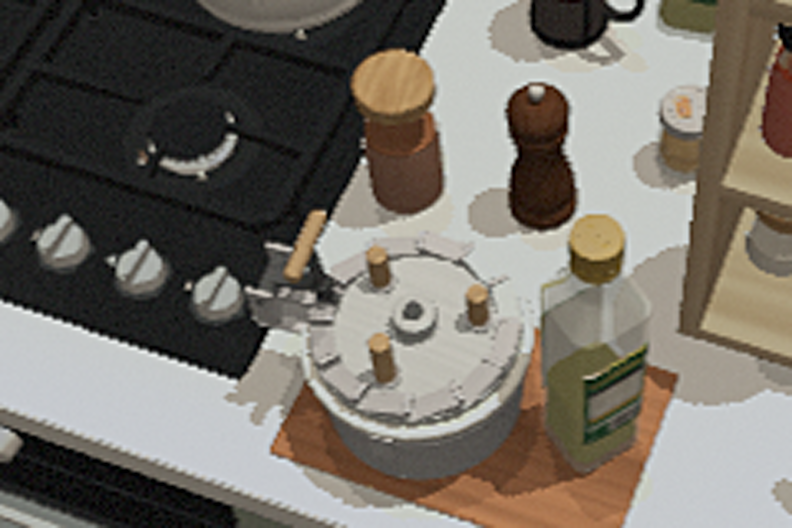

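>>> drive_tool(
  rows=[
    [0, 18.8, -29.8, 10, 0, 0, -0.063],
    [0, 18.8, -29.8, 10, 0, 0, -0.063],
    [0, 18.8, -29.8, 10, 0, 0, -0.063],
    [0, 18.8, -29.8, 10, 0, 0, -0.063],
    [0, 18.8, -29.8, 10, 0, 0, -0.063],
  ],
)

```text
time_s: 2.62
tcp_pos: [0.2351, 0.4585, 0.2524]
ee_rot: [[0.855, -0.518, 0.0], [-0.518, -0.855, 0.0], [0.0, -0.0, -1.0]]
wrist_force: [0.1, 0.8, -0.2]
gripper_width: 0.706
gripper_force: 0.0
```

>>> drive_tool(
  rows=[
    [0, 18.8, -29.8, 10, 0, 0, -0.063],
    [0, 18.8, -29.8, 10, 0, 0, -0.063],
    [0, 18.8, -29.8, 10, 0, 0, -0.063],
    [0, 18.8, -29.8, 10, 0, 0, -0.063],
    [0, 18.8, -29.8, 10, 0, 0, -0.063],
  ],
)

```text
time_s: 3.03
tcp_pos: [0.329, 0.3093, 0.3027]
ee_rot: [[0.653, -0.757, 0.0], [-0.757, -0.653, 0.001], [-0.0, -0.001, -1.0]]
wrist_force: [0.2, 0.6, 0.3]
gripper_width: 0.322
gripper_force: 0.0
```

>>> drive_tool(
  rows=[
    [0, 18.8, -29.8, 0, 0, 0, -0.063],
    [0, 18.8, -29.8, 0, 0, 0, -0.063],
    [0, 18.8, -29.8, 0, 0, 0, -0.063],
    [0, 18.8, -29.8, 0, 0, 0, -0.063],
    [0, 18.8, -29.8, 0, 0, 0, -0.063],
  ],
)

```text
time_s: 3.45
tcp_pos: [0.423, 0.1603, 0.3023]
ee_rot: [[0.386, -0.923, 0.001], [-0.923, -0.386, 0.001], [-0.0, -0.001, -1.0]]
wrist_force: [-0.6, 1.3, -0.2]
gripper_width: 0.02
gripper_force: 0.0
```

>>> drive_tool(
  rows=[
    [0, 18.8, -29.8, 0, 0, 0, -0.063],
    [0, 18.8, -29.8, 0, 0, 0, -0.063],
    [0, 18.8, -29.8, 0, 0, 0, -0.063],
    [0, 18.8, -29.8, 0, 0, 0, -0.063],
    [0, 18.8, -29.8, 0, 0, 0, -0.063],
  ],
)

```text
time_s: 3.87
tcp_pos: [0.5171, 0.0112, 0.3021]
ee_rot: [[0.081, -0.997, 0.001], [-0.997, -0.081, 0.0], [-0.0, -0.001, -1.0]]
wrist_force: [0.8, 0.4, -0.0]
gripper_width: 0.008
gripper_force: 0.0
```

>>> drive_tool(
  rows=[
    [0, 0, 0, -40, 0, 0, 0],
    [0, 0, 0, -40, 0, 0, 0],
    [0, 0, 0, -37, 0, 0, 0],
    [0, -0.8, 10, 0, 0, 0, 0],
    [0, -0.8, 10, 0, 0, 0, 0],
  ],
)

```text
time_s: 4.28
tcp_pos: [0.5143, 0.0328, 0.1842]
ee_rot: [[0.083, -0.997, -0.003], [-0.997, -0.083, -0.002], [0.002, 0.003, -1.0]]
wrist_force: [0.8, -0.4, 1.9]
gripper_width: 0.005
gripper_force: 0.0
```

>>> drive_tool(
  rows=[
    [0, -0.8, 10, 0, 0, 0, 0],
    [0, -0.8, 10, 0, 0, 0, 0],
    [0, -0.8, 10, 0, 0, 0, 0],
    [0, -0.8, 10, 0, 0, 0, 0],
    [0, -0.8, 10, 0, 0, 0, 0],
  ],
)

```text
time_s: 4.7
tcp_pos: [0.5113, 0.0847, 0.1861]
ee_rot: [[0.085, -0.996, 0.002], [-0.996, -0.085, 0.001], [-0.001, -0.002, -1.0]]
wrist_force: [-0.1, 0.5, -0.3]
gripper_width: 0.004
gripper_force: 0.0
```

>>> drive_tool(
  rows=[
    [0, -0.8, 10, 0, 0, 0, 0],
    [0, -0.8, 8, 0, 0, 0, 0],
    [0, 0, 0, 0, 0, 0, 0],
    [0, 0, 0, 0, 0, 0, 0],
    [0, 0, 0, 0, 0, 0, 0],
  ],
)

```text
time_s: 5.12
tcp_pos: [0.5092, 0.1009, 0.1847]
ee_rot: [[0.084, -0.996, -0.0], [-0.996, -0.084, -0.0], [0.0, 0.0, -1.0]]
wrist_force: [0.4, 0.1, -0.9]
gripper_width: 0.003
gripper_force: 0.0
```

```bash
cat >> h.py <<'E'
def comps(p,bands,c=(.520,-.024),R=.19):
    W=world(p); z=W[...,2]; near=(np.hypot(W[...,0]-c[0],W[...,1]-c[1])<R)&(p["z_map"]>0)
    for lo,hi in bands:
        k,l,st,ct=cv2.connectedComponentsWithStats((near&(z>lo)&(z<hi)).astype(np.uint8))
        for i in range(1,k):
            Q=W[l==i]
            if len(Q)>12: print(lo,len(Q),ct[i].round(),Q.mean(0).round(4),Q.min(0).round(3),Q.max(0).round(3))
E
python3 - <<'E'
from h import *
p=capture("scene"); save(p,"s2.png"); comps(p,((.152,.162),(.164,.2),(.26,.3)))
E
```

```text
0.152 14 [246. 192.] [0.5129 0.0425 0.1573] [0.508 0.04  0.152] [0.521 0.047 0.162]
0.152 41 [265. 214.] [ 0.4747 -0.0222  0.1578] [ 0.468 -0.029  0.152] [ 0.482 -0.013  0.162]
0.152 79 [330. 220.] [ 0.511  -0.1613  0.1573] [ 0.496 -0.191  0.152] [ 0.537 -0.12   0.162]
0.164 138 [242. 185.] [0.5123 0.0456 0.1857] [0.487 0.04  0.167] [0.543 0.056 0.193]
0.164 266 [330. 214.] [ 0.5109 -0.161   0.1822] [ 0.496 -0.189  0.164] [ 0.538 -0.12   0.2  ]
0.26 395 [226. 151.] [0.5185 0.0696 0.2927] [0.433 0.057 0.277] [0.598 0.095 0.3  ]
0.26 93 [200. 161.] [0.4759 0.107  0.2919] [0.46  0.09  0.273] [0.484 0.125 0.3  ]
0.26 255 [331. 183.] [ 0.5293 -0.1549  0.2732] [ 0.513 -0.171  0.261] [ 0.55  -0.136  0.28 ]
0.26 126 [196. 187.] [0.423  0.0877 0.2846] [0.416 0.055 0.274] [0.432 0.128 0.3  ]
```

View pics/s2.png

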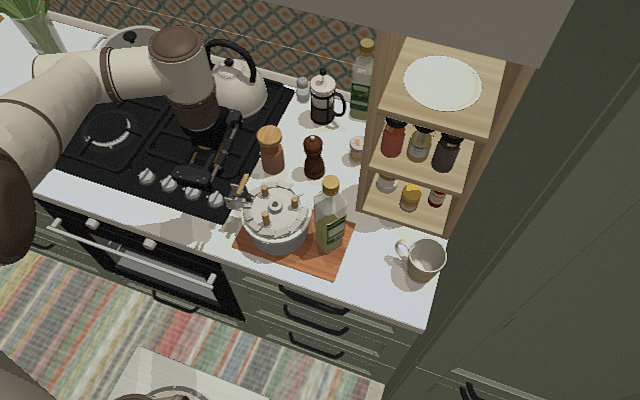

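```bash
python3 - <<'E'
from h import *
s=sense(); print(s["time_s"],s["tcp_pos"],s["wrist_force"])
t=np.array(s["tcp_pos"])
for n in("scene","top"):
    p=capture(n); save(p,n+"3.png")
    for q in (t,t-[0,0,.019]):
        c=p["R"]@q+p["t"]; print(n,p["fx"]*c[0]/c[2]+p["cx"],p["fy"]*c[1]/c[2]+p["cy"])
    print([(f["p"],f["xy"]) for f in search_frame("pawl_bar",p)])
    f=p["frame"];cv2.imwrite(f"pics/{n}3c.png",cv2.resize(f[110:270,150:390,::-1],None,fx=3.3,fy=3.3,interpolation=cv2.INTER_CUBIC))
E
```

```text
5.1667 [0.50925438 0.10066984 0.18475863] [ 0.53107491  0.4631785  -0.56492279]
scene 219.5764160712311 178.80168133394633
scene 221.09777608120658 183.45285438022682
[(0.73, [277.5, 210.2]), (0.67, [242.9, 192.1])]
top 213.70710393591386 237.32631161168518
top 215.84097652039628 238.72142614020814
[(0.7, [240.7, 240.8])]
```

View pics/scene3c.png

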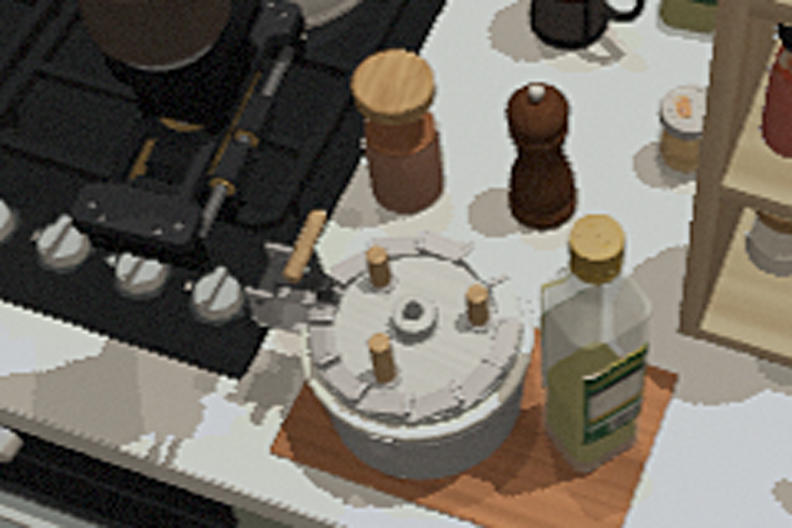

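View pics/top3c.png

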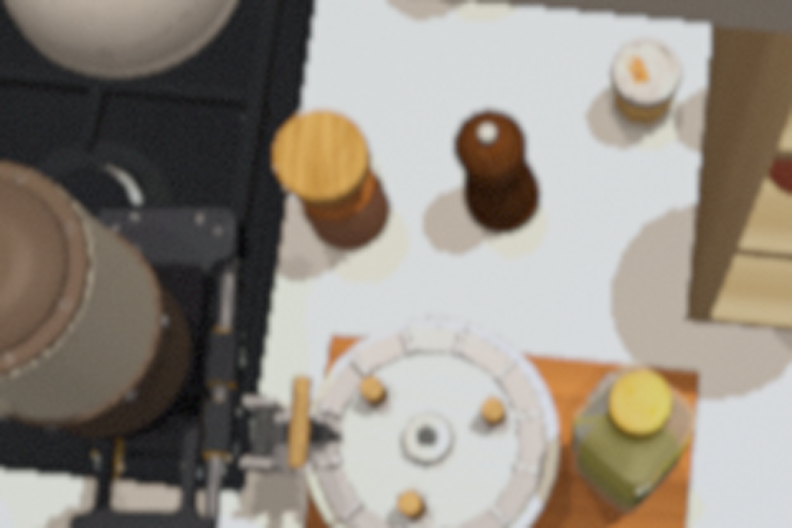

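```bash
python3 - <<'E'
from h import *
s=sense(); t=np.array(s["tcp_pos"]);Rt=np.array(s["ee_rot"])
p=capture("wrist"); save(p,"w4.png"); 
z=p["z_map"]; v,u=np.indices(z.shape)
P=np.stack([(u-p["cx"])/p["fx"]*z,(v-p["cy"])/p["fy"]*z,z],-1); T=np.array(p["T_tool_cam"])
Q=P@T[:3,:3].T+T[:3,3]; print(T.round(3))
g=(z>0)&(np.abs(Q[...,0])<.04)&(np.abs(Q[...,1])<.04)&(Q[...,2]<.03)
print(g.sum(),Q[g].min(0),Q[g].max(0),np.median(Q[g],0)) if g.sum() else 0
E
```

```text
[[ 0.001 -0.962 -0.274  0.074]
 [ 1.     0.001 -0.     0.001]
 [ 0.    -0.274  0.962 -0.182]
 [ 0.     0.     0.     1.   ]]
52966 [-0.01017734 -0.0399924  -0.14011078] [ 0.03847372  0.03999965 -0.01899937] [ 0.02550381 -0.00038757 -0.11934849]
```

View pics/w4.png

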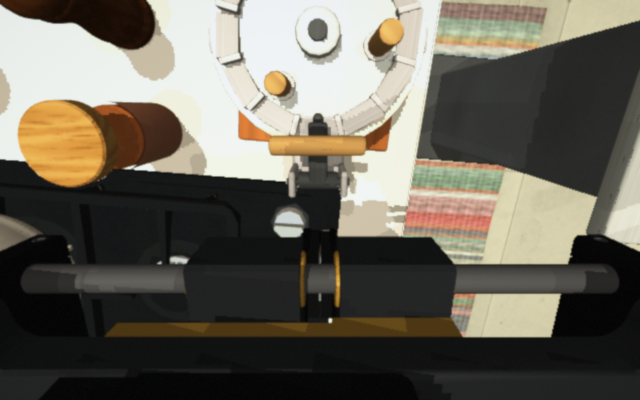

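```bash
python3 - <<'E'
from h import *
p=capture("wrist"); T=np.array(p["T_tool_cam"]); Ti=np.linalg.inv(T)
for q in ([0,0,0],[0,0,.019],[.01,0,.019],[.01,0.015,.019],[.01,-0.015,.019],[0.01,0,-.02],[0.01,0,-.05]):
    c=Ti[:3,:3]@q+Ti[:3,3]; print(q,(p["fx"]*c[0]/c[2]+p["cx"]).round(),(p["fy"]*c[1]/c[2]+p["cy"]).round(),c[2].round(3))
z=p["z_map"]
for r in range(226,300,6):
    print(r,[ (T[:3,:3]@[(u-p["cx"])/p["fx"]*z[r,u],(r-p["cy"])/p["fy"]*z[r,u],z[r,u]]+T[:3,3]).round(3).tolist() for u in (308,314,320,328,335)])
E
```

```text
[0, 0, 0] 319.0 232.0 0.196
[0, 0, 0.019] 319.0 221.0 0.214
[0.01, 0, 0.019] 319.0 207.0 0.211
[0.01, 0.015, 0.019] 341.0 207.0 0.211
[0.01, -0.015, 0.019] 296.0 207.0 0.211
[0.01, 0, -0.02] 318.0 229.0 0.174
[0.01, 0, -0.05] 318.0 253.0 0.145
226 [[-0.066, -0.013, 0.18], [-0.066, -0.006, 0.181], [-0.066, 0.001, 0.179], [-0.064, 0.011, 0.176], [-0.065, 0.019, 0.177]]
232 [[0.01, -0.005, -0.025], [0.009, -0.002, -0.023], [0.009, 0.001, -0.023], [0.009, 0.005, -0.022], [0.011, 0.009, -0.026]]
238 [[0.011, -0.005, -0.035], [0.009, -0.002, -0.031], [0.009, 0.001, -0.031], [0.009, 0.005, -0.03], [0.011, 0.008, -0.035]]
244 [[0.011, -0.005, -0.042], [0.01, -0.002, -0.039], [0.009, 0.001, -0.037], [0.009, 0.005, -0.038], [0.011, 0.008, -0.041]]
250 [[0.009, -0.005, -0.045], [0.009, -0.002, -0.045], [0.008, 0.001, -0.043], [0.009, 0.005, -0.045], [0.011, 0.008, -0.049]]
256 [[0.009, -0.005, -0.051], [0.01, -0.002, -0.052], [0.005, 0.001, -0.043], [0.009, 0.004, -0.051], [0.036, 0.005, -0.104]]
262 [[0.009, -0.004, -0.057], [0.009, -0.002, -0.057], [0.003, 0.001, -0.045], [0.01, 0.004, -0.057], [0.035, 0.005, -0.106]]
268 [[0.033, -0.002, -0.105], [0.032, -0.001, -0.105], [0.033, 0.001, -0.105], [0.032, 0.003, -0.104], [0.033, 0.005, -0.106]]
274 [[0.032, -0.002, -0.107], [0.032, -0.001, -0.106], [0.032, 0.001, -0.106], [0.032, 0.003, -0.107], [0.032, 0.005, -0.108]]
280 [[0.03, -0.002, -0.107], [0.031, -0.001, -0.108], [0.031, 0.001, -0.108], [0.031, 0.003, -0.108], [0.03, 0.005, -0.107]]
286 [[0.028, -0.002, -0.107], [0.029, -0.001, -0.107], [0.028, 0.001, -0.107], [0.029, 0.003, -0.108], [0.028, 0.005, -0.107]]
292 [[0.026, -0.003, -0.106], [0.027, -0.001, -0.107], [0.026, 0.001, -0.106], [0.026, 0.003, -0.106], [0.028, 0.005, -0.109]]
298 [[-0.001, -0.004, -0.069], [-0.001, -0.002, -0.069], [-0.009, 0.001, -0.057], [-0.001, 0.004, -0.068], [0.025, 0.005, -0.108]]
```

```bash
cat >> h.py <<'E'
def wworld():
    s=sense(); t=np.array(s["tcp_pos"]);Rt=np.array(s["ee_rot"]); p=capture("wrist")
    z=p["z_map"]; v,u=np.indices(z.shape); T=np.array(p["T_tool_cam"])
    P=np.stack([(u-p["cx"])/p["fx"]*z,(v-p["cy"])/p["fy"]*z,z],-1)
    Q=P@T[:3,:3].T+T[:3,3]; return p,Q,Q@Rt.T+t
E
python3 - <<'E'
from h import *
p,Q,W=wworld()
for n,(u,v) in dict(bar=(290,145),bar2=(350,145),hub=(305,42),disc=(300,75),disc2=(340,75),peg=(272,83),peg2=(386,33),jarlid=(60,140),board=(375,135)).items(): print(n,W[v,u].round(4))
p=capture("scene"); W=world(p); z=W[...,2]
# gripper points seen from scene: lowest heights around tool
g=(p["z_map"]>0)&(np.hypot(W[...,0]-.509,W[...,1]-.101)<.13)&(z>.19)&(W[...,1]>.06)
print(np.sort(z[g])[:20].round(3), np.histogram(z[g],bins=np.arange(.19,.42,.02)))
E
```

```text
bar [0.5298 0.0491 0.1858]
bar2 [0.4962 0.046  0.1873]
hub [ 0.5286 -0.0152  0.1252]
disc [0.5317 0.0052 0.1084]
disc2 [0.5014 0.0026 0.1087]
peg [0.5473 0.0147 0.1454]
peg2 [ 0.4789 -0.0186  0.1573]
jarlid [0.6976 0.0654 0.1373]
board [0.4503 0.0525 0.0046]
[0.205 0.207 0.207 0.208 0.208 0.209 0.209 0.209 0.209 0.21  0.211 0.211
 0.211 0.212 0.212 0.213 0.213 0.214 0.214 0.215] (array([   9,   43,   16,    0,  226,  687, 1258,  200,   53,  450,  128]), array([0.19, 0.21, 0.23, 0.25, 0.27, 0.29, 0.31, 0.33, 0.35, 0.37, 0.39,
       0.41]))
```

>>> drive_tool(
  rows=[
    [0, 1.6, -18, 15, 0, 0, 0],
    [0, 1.6, -18, 0, 0, 0, 0],
    [0, 1.6, -18, 0, 0, 0, 0],
    [0, 1.6, -18, 0, 0, 0, 0],
    [0, 1.6, -18, 0, 0, 0, 0],
  ],
)

```text
time_s: 5.98
tcp_pos: [0.5173, 0.0102, 0.2]
ee_rot: [[0.084, -0.996, 0.0], [-0.996, -0.084, 0.0], [-0.0, -0.0, -1.0]]
wrist_force: [0.3, 0.3, 1.0]
gripper_width: 0.003
gripper_force: 0.0
```

>>> drive_tool(
  rows=[
    [0, 0, 0, -30, 0, 0, 0],
    [0, 0, 0, -27, 0, 0, 0],
    [0, 0, 0, 0, 0, 0, 0],
    [0, -0.8, 10, 0, 0, 0, 0],
    [0, -0.8, 10, 0, 0, 0, 0],
  ],
)

```text
time_s: 6.4
tcp_pos: [0.5168, 0.0316, 0.1442]
ee_rot: [[0.084, -0.996, 0.002], [-0.996, -0.084, -0.0], [0.0, -0.002, -1.0]]
wrist_force: [-0.1, -3.3, 0.9]
gripper_width: 0.003
gripper_force: 3.9
```

>>> drive_tool(
  rows=[
    [0, -0.8, 10, 0, 0, 0, 0],
    [0, -0.8, 10, 0, 0, 0, 0],
    [0, -0.8, 10, 0, 0, 0, 0],
    [0, -0.8, 10, 0, 0, 0, 0],
    [0, -0.8, 10, 0, 0, 0, 0],
  ],
)

```text
time_s: 6.82
tcp_pos: [0.5137, 0.0802, 0.1564]
ee_rot: [[0.089, -0.996, 0.01], [-0.996, -0.089, -0.003], [0.004, -0.009, -1.0]]
wrist_force: [-22.0, 5.3, 46.1]
gripper_width: 0.006
gripper_force: 27.4
```

>>> drive_tool(
  rows=[
    [0, -0.8, 10, 0, 0, 0, 0],
    [0, -0.4, 4, 0, 0, 0, 0],
    [0, 0, 0, 0, 0, 0, 0],
    [0, 0, 0, 0, 0, 0, 0],
    [0, 0, 0, 0, 0, 0, 0],
  ],
)

```text
time_s: 7.23
tcp_pos: [0.5136, 0.0914, 0.1538]
ee_rot: [[0.089, -0.996, 0.01], [-0.996, -0.089, -0.008], [0.009, -0.009, -1.0]]
wrist_force: [-7.9, -17.4, 37.9]
gripper_width: 0.007
gripper_force: 19.8
```

```bash
python3 - <<'E'
from h import *
p=capture("scene"); comps(p,((.152,.162),(.164,.195)))
print([(f["p"],f["xy"]) for f in search_frame("pawl_bar",p)])
p,Q,W=wworld(); save(p,"w5.png")
E
```

```text
0.152 43 [265. 214.] [ 0.4744 -0.0223  0.1576] [ 0.468 -0.029  0.153] [ 0.483 -0.014  0.161]
0.152 80 [330. 220.] [ 0.5108 -0.1628  0.1574] [ 0.496 -0.19   0.152] [ 0.537 -0.12   0.162]
0.164 103 [231. 184.] [0.5106 0.074  0.1748] [0.502 0.054 0.164] [0.522 0.093 0.195]
0.164 217 [330. 215.] [ 0.5114 -0.1605  0.1793] [ 0.496 -0.189  0.164] [ 0.538 -0.12   0.195]
[(0.49, [234.8, 187.1])]
```

View pics/w5.png

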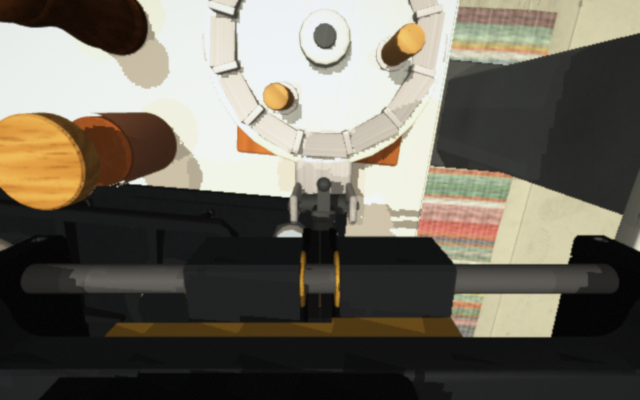

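>>> drive_tool(
  rows=[
    [0, 0, 0, 15, 0, 0, 0],
    [0, 0, 0, 20, 0, 0, 0],
    [0, 0, 0, 30, 0, 0, 0],
    [0, 0, 0, 0, 0, 0, 0],
    [0, 0, 0, 0, 0, 0, 0],
  ],
)

```text
time_s: 7.8
tcp_pos: [0.5121, 0.097, 0.2116]
ee_rot: [[0.085, -0.996, 0.007], [-0.996, -0.085, 0.004], [-0.003, -0.008, -1.0]]
wrist_force: [0.2, -0.3, -0.9]
gripper_width: 0.009
gripper_force: 0.0
```

```bash
python3 - <<'E'
from h import *
p=capture("scene"); comps(p,((.152,.162),(.164,.195)))
p,Q,W=wworld(); 
m=masks_of("pawl_bar",p)
for k in m[:2]: print(k["p"],k["xy"],np.median(W[k["region"]],0))
b=masks_of("oil_bottle",p)
E
```

```text
0.152 86 [330. 220.] [ 0.5112 -0.1615  0.1574] [ 0.496 -0.19   0.152] [ 0.537 -0.119  0.162]
0.152 40 [265. 214.] [ 0.4738 -0.0225  0.1579] [ 0.467 -0.029  0.152] [ 0.483 -0.014  0.161]
0.164 188 [224. 181.] [0.5125 0.0927 0.1758] [0.503 0.053 0.164] [0.531 0.126 0.187]
0.164 26 [208. 186.] [0.4843 0.1169 0.1809] [0.48  0.112 0.174] [0.49  0.122 0.185]
0.164 214 [330. 215.] [ 0.5109 -0.1606  0.1792] [ 0.495 -0.189  0.164] [ 0.538 -0.119  0.195]
```

>>> drive_tool(
  rows=[
    [45, -7.3, -23.7, 0, 0, 0, 0],
    [45, -7.3, -23.7, 0, 0, 0, 0],
    [45, -7.3, -23.7, 0, 0, 0, 0],
    [45, -7.3, -23.7, 0, 0, 0, 0],
    [45, -7.3, -23.7, 0, 0, 0, 0],
  ],
)

```text
time_s: 8.42
tcp_pos: [0.4731, -0.0244, 0.207]
ee_rot: [[0.085, -0.996, -0.002], [-0.996, -0.085, -0.001], [0.0, 0.002, -1.0]]
wrist_force: [-0.5, 0.4, -0.4]
gripper_width: 0.297
gripper_force: 0.0
```

>>> drive_tool(
  rows=[
    [45, 0, 0, -20, 0, 0, 0],
    [45, 0, 0, -20, 0, 0, 0],
    [45, 0, 0, 0, 0, 0, 0],
    [45, 0, 0, 0, 0, 0, 0],
    [45, 0, 0, 0, 0, 0, 0],
  ],
)

```text
time_s: 8.83
tcp_pos: [0.4747, -0.0233, 0.1684]
ee_rot: [[0.085, -0.996, 0.001], [-0.996, -0.085, -0.001], [0.001, -0.001, -1.0]]
wrist_force: [0.1, 0.2, 0.7]
gripper_width: 0.451
gripper_force: 0.0
```

```bash
python3 - <<'E'
from h import *
p=capture("scene"); comps(p,((.165,.195),),c=(.52,.11),R=.06)
p,Q,W=wworld(); save(p,"w6.png")
z=Q[...,2]
for lo,hi in ((.04,.0555),(.062,.07)):
    pass
Z=W[...,2]
k,l,st,ct=cv2.connectedComponentsWithStats(((Z>.153)&(Z<.161)&(Q[...,0]<.0)).astype(np.uint8))
for i in range(1,k):
    if st[i,4]>40: print(st[i,4],ct[i],W[l==i].mean(0),W[l==i].min(0),W[l==i].max(0))
E
```

```text
0.165 258 [220. 181.] [0.5083 0.1006 0.1777] [0.479 0.054 0.165] [0.536 0.126 0.188]
264 [316.90530303 230.90909091] [ 0.47566621 -0.01893747  0.1569959 ] [ 0.46779211 -0.02331218  0.15365238] [ 0.48316731 -0.01355706  0.15889319]
```

View pics/w6.png

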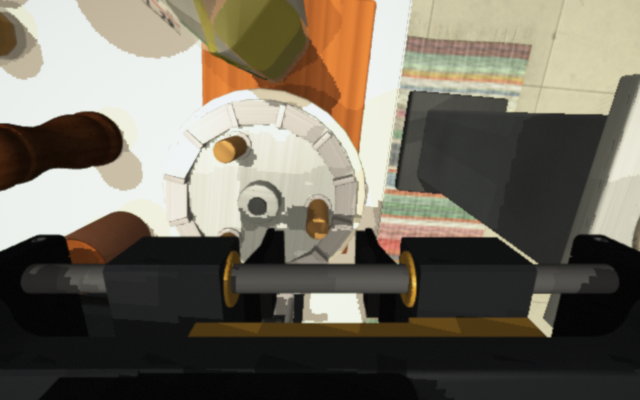

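>>> drive_tool(
  rows=[
    [45, 0.5, 1.5, -30, 0, 0, 0],
    [45, 0, 0, -29, 0, 0, 0],
    [17, 0, 0, 0, 0, 0, 0],
    [10, 0, 0, 0, 0, 0, 0],
    [10, 0, 0, 0, 0, 0, 0],
  ],
)

```text
time_s: 9.35
tcp_pos: [0.476, -0.0217, 0.1106]
ee_rot: [[0.085, -0.996, 0.003], [-0.996, -0.085, -0.0], [0.0, -0.003, -1.0]]
wrist_force: [-0.3, -0.5, -0.0]
gripper_width: 0.303
gripper_force: 0.0
```

>>> drive_tool(
  rows=[
    [10, 0, 0, 0, 0, 0, 0],
    [10, 0, 0, 0, 0, 0, 0],
    [10, 0, 0, 0, 0, 0, 0],
  ],
)

```text
time_s: 9.6
tcp_pos: [0.4765, -0.0216, 0.1107]
ee_rot: [[0.085, -0.996, 0.005], [-0.996, -0.085, 0.001], [-0.0, -0.005, -1.0]]
wrist_force: [0.7, 0.0, 2.5]
gripper_width: 0.173
gripper_force: 30.0
```

```bash
python3 - <<'E'
import numpy as np
c=np.array([520,-24.5]); p0=np.array([475.3,-21.8]); r=np.hypot(*(p0-c)); a0=np.degrees(np.arctan2(*(p0-c)[::-1])); print(r,a0)
prev=p0; a=a0
end=360+4.5-1
n=32; A=np.linspace(a0,end,n+1)
for i,a in enumerate(A[1:]):
    rr=r+(45-r)*min(1,i/5); q=c+rr*np.array([np.cos(np.radians(a)),np.sin(np.radians(a))]); print(i,a.round(),(q-prev).round(1),q.round(1)); prev=prev+(q-prev).round(1)
E
```

```text
44.78146938187713 176.543380827958
0 182.0 [-0.  -4.6] [475.3 -26.4]
1 188.0 [ 0.3 -4.5] [475.6 -30.9]
2 194.0 [ 0.9 -4.5] [476.5 -35.4]
3 200.0 [ 1.3 -4.4] [477.8 -39.8]
4 206.0 [ 1.7 -4.2] [479.5 -44. ]
5 212.0 [ 2.2 -4.1] [481.7 -48.1]
6 217.0 [ 2.6 -3.8] [484.3 -51.9]
7 223.0 [ 2.9 -3.5] [487.2 -55.4]
8 229.0 [ 3.4 -3.1] [490.6 -58.5]
9 235.0 [ 3.6 -2.8] [494.2 -61.3]
10 241.0 [ 3.9 -2.5] [498.1 -63.8]
11 247.0 [ 4.1 -2. ] [502.2 -65.8]
12 252.0 [ 4.3 -1.6] [506.5 -67.4]
13 258.0 [ 4.4 -1.2] [510.9 -68.6]
14 264.0 [ 4.5 -0.7] [515.4 -69.3]
15 270.0 [ 4.6 -0.2] [520.  -69.5]
16 276.0 [4.6 0.2] [524.6 -69.3]
17 282.0 [4.5 0.7] [529.1 -68.6]
18 288.0 [4.5 1.2] [533.6 -67.4]
19 293.0 [4.3 1.6] [537.9 -65.8]
20 299.0 [4.1 2. ] [542.  -63.8]
21 305.0 [3.9 2.5] [545.9 -61.3]
22 311.0 [3.6 2.8] [549.5 -58.5]
23 317.0 [3.3 3.2] [552.8 -55.3]
24 323.0 [3.  3.5] [555.8 -51.8]
25 328.0 [2.5 3.8] [558.3 -48. ]
26 334.0 [2.2 4. ] [560.5 -44. ]
27 340.0 [1.8 4.2] [562.3 -39.8]
28 346.0 [1.4 4.4] [563.7 -35.4]
29 352.0 [0.8 4.5] [564.5 -30.9]
30 358.0 [0.5 4.6] [565.  -26.3]
31 364.0 [-0.1  4.5] [564.9 -21.8]
```

>>> drive_tool(
  rows=[
    [10, 0, -4.6, 0, 0, 0, 0],
    [10, 0.3, -4.5, 0, 0, 0, 0],
    [10, 0.9, -4.5, 0, 0, 0, 0],
    [10, 1.3, -4.4, 0, 0, 0, 0],
    [10, 1.7, -4.2, 0, 0, 0, 0],
  ],
)

```text
time_s: 10.02
tcp_pos: [0.4793, -0.043, 0.1107]
ee_rot: [[0.086, -0.996, 0.002], [-0.996, -0.086, 0.002], [-0.002, -0.002, -1.0]]
wrist_force: [-4.1, 7.1, 9.2]
gripper_width: 0.174
gripper_force: 30.0
```

>>> drive_tool(
  rows=[
    [10, 2.2, -4.1, 0, 0, 0, 0],
    [10, 2.6, -3.8, 0, 0, 0, 0],
    [10, 2.9, -3.5, 0, 0, 0, 0],
    [10, 3.4, -3.1, 0, 0, 0, 0],
    [10, 3.6, -2.8, 0, 0, 0, 0],
  ],
)

```text
time_s: 10.43
tcp_pos: [0.4895, -0.0625, 0.1104]
ee_rot: [[0.085, -0.996, -0.008], [-0.996, -0.085, -0.002], [0.001, 0.008, -1.0]]
wrist_force: [-11.1, 0.6, 15.4]
gripper_width: 0.174
gripper_force: 29.9
```

>>> drive_tool(
  rows=[
    [10, 3.9, -2.5, 1, 0, 0, 0],
    [10, 4.1, -2, 1, 0, 0, 0],
    [10, 4.3, -1.6, 0, 0, 0, 0],
    [10, 4.4, -1.2, 0, 0, 0, 0],
    [10, 4.5, -0.7, 0, 0, 0, 0],
  ],
)

```text
time_s: 10.85
tcp_pos: [0.5038, -0.0751, 0.1104]
ee_rot: [[0.085, -0.996, -0.025], [-0.996, -0.085, -0.009], [0.007, 0.025, -1.0]]
wrist_force: [-17.4, -19.1, 12.4]
gripper_width: 0.166
gripper_force: 30.5
```

>>> drive_tool(
  rows=[
    [10, 4.6, -0.2, 0, 0, 0, 0],
    [10, 4.6, 0.2, 0, 0, 0, 0],
    [10, 4.5, 0.7, 0, 0, 0, 0],
    [10, 4.5, 1.2, 0, 0, 0, 0],
    [10, 4.3, 1.6, 0, 0, 0, 0],
  ],
)

```text
time_s: 11.27
tcp_pos: [0.5271, -0.0807, 0.1109]
ee_rot: [[0.086, -0.996, -0.025], [-0.996, -0.086, -0.022], [0.02, 0.026, -0.999]]
wrist_force: [-4.7, -57.1, -0.4]
gripper_width: 0.132
gripper_force: 40.6
```

```bash
python3 - <<'E'
from h import *
s=sense(); print(s["time_s"],s["wrist_force"],s["moment"],s["joints"])
p=capture("scene"); W=world(p); comps(p,((.268,.282),),c=(.52,-.15),R=.06); comps(p,((.165,.195),),c=(.52,.11),R=.06)
E
```

```text
11.2667 [ -4.6886111  -57.09581604  -0.39273776] [-16.77118321   1.06490105   0.81413503] [  9.39948605  18.78481136 -19.33595548   1.28955536 -53.48167302
  -5.24915731]
0.268 220 [331. 182.] [ 0.5308 -0.1544  0.2746] [ 0.515 -0.171  0.268] [ 0.551 -0.137  0.28 ]
0.268 37 [304. 179.] [ 0.5204 -0.0996  0.2734] [ 0.514 -0.104  0.269] [ 0.531 -0.091  0.281]
0.165 257 [220. 181.] [0.5084 0.1005 0.1777] [0.48  0.054 0.166] [0.537 0.125 0.187]
```

>>> drive_tool(
  rows=[
    [35, 0, 0, 0, 0, 0, 0],
    [35, 0, 0, 0, 0, 0, 0],
    [35, 0, 0, 0, 0, 0, 0],
  ],
)

```text
time_s: 11.57
tcp_pos: [0.536, -0.0685, 0.1107]
ee_rot: [[0.08, -0.997, -0.002], [-0.997, -0.08, -0.001], [0.001, 0.002, -1.0]]
wrist_force: [0.2, 1.0, 0.7]
gripper_width: 0.273
gripper_force: 0.0
```

```bash
cat >> h.py <<'E'
def pegs(p,W):
    comps_=[]
    z=W[...,2]; d=np.hypot(W[...,0]-.520,W[...,1]+.0245)
    k,l,st,ct=cv2.connectedComponentsWithStats(((z>.135)&(z<.163)&(d>.03)&(d<.058)&(p["z_map"]>0)).astype(np.uint8))
    for i in range(1,k):
        Q=W[l==i]
        if len(Q)>8:
            m=(Q.min(0)+Q.max(0))/2; print(len(Q),m.round(4),Q.max(0)[2].round(4),"ang",np.degrees(np.arctan2(m[1]+.0245,m[0]-.520)).round(1)%360)
E
python3 - <<'E'
from h import *
s=sense(); print(s["time_s"],s["wrist_force"],s["tcp_pos"],s["gripper_width"],s["ee_rot"])
p=capture("top");pegs(p,world(p)); p=capture("scene");pegs(p,world(p)); print("w");p,Q,W=wworld();pegs(p,W);save(p,"w7.png")
E
```

```text
11.5667 [0.2460501  0.99266795 0.6656036 ] [ 0.53602586 -0.06848407  0.11070488] 0.27273531394405687 [[ 8.04283720e-02 -9.96759010e-01 -1.65904354e-03]
 [-9.96760217e-01 -8.04272645e-02 -7.23893087e-04]
 [ 5.88114623e-04  1.71189015e-03 -9.99998362e-01]]
50 [ 0.4772 -0.0128  0.1425] 0.1495 ang 164.8
43 [0.5508 0.0077 0.143 ] 0.1493 ang 46.3
35 [ 0.4732 -0.0142  0.1428] 0.1505 ang 167.5
w
587 [ 0.5178 -0.0697  0.149 ] 0.163 ang 267.2
104 [ 0.5505 -0.0655  0.1482] 0.1613 ang 306.6
736 [ 0.5338 -0.0714  0.1467] 0.1584 ang 286.4
```

View pics/w7.png

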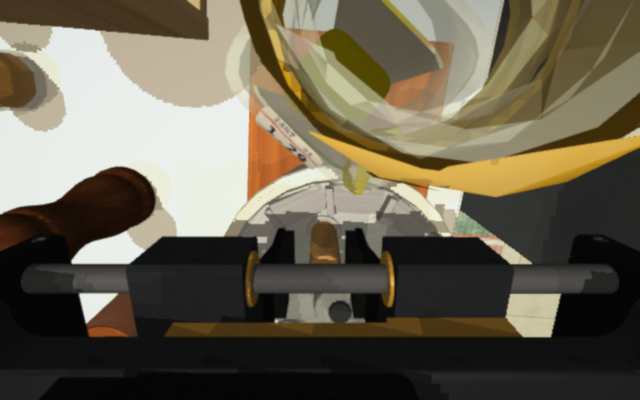

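>>> drive_tool(
  rows=[
    [26, 4.3, 1.4, 0, 0, 0, 0],
    [26, 4.1, 2, 0, 0, 0, 0],
    [26, 3.9, 2.5, 0, 0, 0, 0],
    [26, 3.6, 2.8, 0, 0, 0, 0],
    [26, 3.3, 3.2, 0, 0, 0, 0],
  ],
)

```text
time_s: 12.13
tcp_pos: [0.5563, -0.0537, 0.1106]
ee_rot: [[0.084, -0.996, -0.001], [-0.996, -0.084, -0.0], [0.0, 0.001, -1.0]]
wrist_force: [-2.9, -2.3, -0.0]
gripper_width: 0.262
gripper_force: 1.3
```

>>> drive_tool(
  rows=[
    [26, 3.0, 3.5, 0, 0, 0, 0],
    [26, 2.5, 3.8, 0, 0, 0, 0],
    [26, 2.5, 2, 0, 0, 0, 0],
    [26, 1, 0, 0, 0, 0, 0],
  ],
)

```text
time_s: 12.47
tcp_pos: [0.5641, -0.0437, 0.1105]
ee_rot: [[0.084, -0.996, -0.003], [-0.996, -0.084, 0.001], [-0.001, 0.003, -1.0]]
wrist_force: [-7.0, 3.3, 3.7]
gripper_width: 0.259
gripper_force: 3.4
```

```bash
python3 - <<'E'
from h import *
s=sense(); print(s["time_s"],s["wrist_force"],s["tcp_pos"],s["gripper_width"])
p=capture("top");pegs(p,world(p)); p=capture("scene");pegs(p,world(p)); comps(p,((.268,.282),),c=(.52,-.15),R=.06)
E
```

```text
12.4667 [-6.99851831  3.30794979  3.65491766] [ 0.56411135 -0.0437354   0.11047627] 0.25928672439742906
48 [0.5207 0.0223 0.1419] 0.1481 ang 89.1
9 [ 0.4772 -0.0471  0.1416] 0.148 ang 207.9
27 [0.5188 0.0219 0.1426] 0.1497 ang 91.5
47 [ 0.481  -0.049   0.1428] 0.1502 ang 212.2
0.268 221 [331. 182.] [ 0.5307 -0.1543  0.2746] [ 0.515 -0.17   0.268] [ 0.549 -0.137  0.278]
```

>>> drive_tool(
  rows=[
    [26, -1, 0, 20, 0, 0, 0],
    [26, 0, 0, 20, 0, 0, 0],
    [0, 0, -14, 0, 0, 0, 0],
    [0, 0, -14, 0, 0, 0, 0],
    [0, 0, 0, 0, 0, 0, 0],
  ],
)

```text
time_s: 12.98
tcp_pos: [0.5661, -0.0735, 0.1519]
ee_rot: [[0.083, -0.997, 0.005], [-0.997, -0.083, 0.001], [-0.0, -0.005, -1.0]]
wrist_force: [0.9, -0.3, 0.5]
gripper_width: 0.113
gripper_force: 0.0
```

>>> drive_tool(
  rows=[
    [0, 0, 0, 0, 0, 0, 0],
    [0, 0, 0, -20, 0, 0, 0],
    [0, 0, 0, -18, 0, 0, 0],
    [0, 0, 4, 0, 0, 0, 0],
    [0, 0, 5, 0, 0, 0, 0],
  ],
)

```text
time_s: 13.4
tcp_pos: [0.5643, -0.0632, 0.1122]
ee_rot: [[0.084, -0.996, -0.001], [-0.996, -0.084, -0.0], [0.0, 0.001, -1.0]]
wrist_force: [0.6, 0.4, -0.8]
gripper_width: 0.005
gripper_force: 0.7
```

>>> drive_tool(
  rows=[
    [0, 0.5, 5, 0, 0, 0, 0],
    [0, 0.5, 5, 0, 0, 0, 0],
    [0, 0.5, 5, 0, 0, 0, 0],
    [0, 0.5, 4, 0, 0, 0, 0],
    [0, 0.5, 3, 0, 0, 0, 0],
  ],
)

```text
time_s: 13.82
tcp_pos: [0.5682, -0.0411, 0.1141]
ee_rot: [[0.085, -0.996, 0.004], [-0.996, -0.085, 0.0], [0.0, -0.004, -1.0]]
wrist_force: [2.7, -3.1, 0.5]
gripper_width: 0.009
gripper_force: 1.5
```

```bash
python3 - <<'E'
from h import *
s=sense(); print(s["time_s"],s["wrist_force"],s["tcp_pos"],s["gripper_width"])
p=capture("top");pegs(p,world(p)); p=capture("scene");pegs(p,world(p)); comps(p,((.268,.282),),c=(.52,-.15),R=.06)
E
```

```text
13.8167 [ 2.65785126 -3.14560939  0.46202567] [ 0.56823731 -0.04113661  0.11413779] 0.008544278430890907
50 [0.4992 0.0157 0.1427] 0.1494 ang 117.3
17 [ 0.559  -0.0281  0.1547] 0.1621 ang 354.7
48 [0.4973 0.0139 0.1435] 0.1518 ang 120.5
49 [ 0.4977 -0.0643  0.1431] 0.1507 ang 240.7
0.268 220 [331. 182.] [ 0.5308 -0.1544  0.2747] [ 0.514 -0.171  0.268] [ 0.551 -0.137  0.28 ]
```

>>> drive_tool(
  rows=[
    [0, -1, 2, 0, 0, 0, 0],
    [0, -1, 2, 0, 0, 0, 0],
    [0, 0, 1.5, 0, 0, 0, 0],
    [0, 0, 0, 0, 0, 0, 0],
  ],
)

```text
time_s: 14.25
tcp_pos: [0.5666, -0.0373, 0.1135]
ee_rot: [[0.084, -0.996, 0.004], [-0.996, -0.084, -0.002], [0.002, -0.004, -1.0]]
wrist_force: [5.1, -6.6, -1.8]
gripper_width: 0.004
gripper_force: 4.5
```

>>> drive_tool(
  rows=[
    [0, 0, 1.5, 0, 0, 0, 0],
    [0, 0, 1, 0, 0, 0, 0],
    [0, 0, 0, 0, 0, 0, 0],
  ],
)

```text
time_s: 14.5
tcp_pos: [0.5665, -0.0371, 0.1135]
ee_rot: [[0.084, -0.996, 0.003], [-0.996, -0.084, -0.005], [0.005, -0.003, -1.0]]
wrist_force: [7.1, -14.3, -1.9]
gripper_width: 0.005
gripper_force: 8.6
```

>>> drive_tool(
  rows=[
    [0, 0, -5, 0, 0, 0, 0],
    [0, 0, 0, 30, 0, 0, 0],
    [0, 0, 0, 30, 0, 0, 0],
    [0, 0, 0, 27, 0, 0, 0],
    [0, 0, 0, 0, 0, 0, 0],
  ],
)

```text
time_s: 14.92
tcp_pos: [0.5673, -0.0385, 0.2057]
ee_rot: [[0.085, -0.996, 0.01], [-0.996, -0.085, 0.001], [-0.0, -0.01, -1.0]]
wrist_force: [0.0, 0.6, 0.4]
gripper_width: 0.004
gripper_force: 0.0
```

```bash
python3 - <<'E'
from h import *
p=capture("top");pegs(p,world(p)); p=capture("scene");pegs(p,world(p)); comps(p,((.165,.195),),c=(.52,.11),R=.06)
print(sense()["tcp_pos"])
E
```

```text
33 [ 0.5624 -0.0225  0.1474] 0.1581 ang 2.7
47 [0.4936 0.0124 0.1424] 0.1498 ang 125.6
48 [ 0.5008 -0.0658  0.1433] 0.1511 ang 245.1
0.165 259 [220. 181.] [0.5084 0.1001 0.1776] [0.48  0.053 0.165] [0.536 0.126 0.187]
[ 0.56434521 -0.03820575  0.20056423]
```

>>> drive_tool(
  rows=[
    [0, -11.5, 38.5, 2, 0, 0, 0],
    [0, -11.5, 38.5, 0, 0, 0, 0],
    [0, -11.5, 38.5, 0, 0, 0, 0],
    [0, -11.5, 38.5, 0, 0, 0, 0],
    [0, -10.5, 38.5, 0, 0, 0, 0],
  ],
)

```text
time_s: 15.43
tcp_pos: [0.5057, 0.1548, 0.2]
ee_rot: [[0.083, -0.997, -0.004], [-0.997, -0.083, -0.001], [0.001, 0.004, -1.0]]
wrist_force: [1.2, 0.4, 0.1]
gripper_width: 0.011
gripper_force: 0.0
```

>>> drive_tool(
  rows=[
    [0, 0, 0, 0, 0, 0, 0],
    [0, 0, 0, -28, 0, 0, 0],
    [0, 0, 0, -28, 0, 0, 0],
    [0, 0, 0, 0, 0, 0, 0],
  ],
)

```text
time_s: 15.77
tcp_pos: [0.5029, 0.1518, 0.1392]
ee_rot: [[0.083, -0.996, -0.014], [-0.997, -0.083, -0.006], [0.005, 0.014, -1.0]]
wrist_force: [-1.1, -0.2, -0.7]
gripper_width: 0.006
gripper_force: 0.0
```

>>> drive_tool(
  rows=[
    [0, 1, -10, 2, 0, 0, 0],
    [0, 0.8, -10, 0, 0, 0, 0],
    [0, 0.8, -8, 0, 0, 0, 0],
    [0, 0.6, -8, 0, 0, 0, 0],
    [0, 0.6, -8, 0, 0, 0, 0],
  ],
)

```text
time_s: 16.18
tcp_pos: [0.5127, 0.1085, 0.1491]
ee_rot: [[0.083, -0.997, 0.002], [-0.997, -0.083, 0.001], [-0.001, -0.002, -1.0]]
wrist_force: [0.9, 0.5, 0.1]
gripper_width: 0.005
gripper_force: 0.2
```

>>> drive_tool(
  rows=[
    [0, 0.6, -8, 0, 0, 0, 0],
    [0, 0.6, -8, 0, 0, 0, 0],
    [0, 0.6, -8, 0, 0, 0, 0],
    [0, 0.4, -6, 0, 0, 0, 0],
    [0, 0, 0, 0, 0, 0, 0],
  ],
)

```text
time_s: 16.6
tcp_pos: [0.5141, 0.0784, 0.1477]
ee_rot: [[0.082, -0.997, -0.001], [-0.997, -0.082, -0.0], [0.0, 0.001, -1.0]]
wrist_force: [0.7, -0.3, -0.2]
gripper_width: 0.004
gripper_force: 0.0
```

```bash
python3 - <<'E'
from h import *
s=sense(); print(s["time_s"],s["wrist_force"],s["tcp_pos"])
p=capture("top");pegs(p,world(p)); p=capture("scene");pegs(p,world(p)); comps(p,((.165,.197),),c=(.52,.08),R=.06)
E
```

```text
16.6 [ 0.66823349 -0.28109623 -0.23249168] [0.51412757 0.07838697 0.14772916]
59 [ 0.5655 -0.019   0.1487] 0.1622 ang 6.9
50 [0.4953 0.0134 0.1424] 0.1497 ang 123.0
46 [ 0.5027 -0.0631  0.1436] 0.1497 ang 245.9
67 [ 0.5646 -0.0215  0.1484] 0.1614 ang 3.8
47 [0.4949 0.0118 0.1428] 0.1498 ang 124.6
51 [ 0.5003 -0.0659  0.1429] 0.1506 ang 244.6
0.165 126 [245. 186.] [0.5129 0.041  0.1834] [0.486 0.035 0.165] [0.541 0.049 0.189]
0.165 30 [233. 184.] [0.5104 0.069  0.1787] [0.504 0.066 0.168] [0.523 0.077 0.194]
```

>>> drive_tool(
  rows=[
    [0, 0, 5, 25, 0, 0, 0],
    [0, 0, 0, 20, 0, 0, 0],
    [0, 16, -26, 0, 0, 0, 0],
    [0, 17, -26, 0, 0, 0, 0],
    [0, 17, -26, 0, 0, 0, 0],
  ],
)

```text
time_s: 17.12
tcp_pos: [0.5651, 0.0068, 0.1936]
ee_rot: [[0.086, -0.996, 0.001], [-0.996, -0.086, 0.001], [-0.0, -0.001, -1.0]]
wrist_force: [0.2, 0.2, -0.6]
gripper_width: -0.0
gripper_force: 0.0
```

>>> drive_tool(
  rows=[
    [0, 0, 0, 0, 0, 0, 0],
    [0, 0, 0, -38, 0, 0, 0],
    [0, 0, 0, -38, 0, 0, 0],
    [0, 0, 0, 0, 0, 0, 0],
  ],
)

```text
time_s: 17.45
tcp_pos: [0.5585, 0.0062, 0.1096]
ee_rot: [[0.082, -0.997, -0.015], [-0.997, -0.082, -0.002], [0.0, 0.015, -1.0]]
wrist_force: [-1.2, -0.3, -0.8]
gripper_width: 0.008
gripper_force: 0.0
```

>>> drive_tool(
  rows=[
    [0, 0, -4, 0, 0, 0, 0],
    [0, 0, -4, 0, 0, 0, 0],
    [0, 0, -4, 0, 0, 0, 0],
    [0, 0, -4, 0, 0, 0, 0],
    [0, -0.5, -4, 0, 0, 0, 0],
  ],
)

```text
time_s: 17.87
tcp_pos: [0.5663, -0.0112, 0.1193]
ee_rot: [[0.084, -0.996, 0.007], [-0.996, -0.084, 0.004], [-0.003, -0.008, -1.0]]
wrist_force: [1.2, 7.2, -1.5]
gripper_width: 0.005
gripper_force: 2.9
```

>>> drive_tool(
  rows=[
    [0, -0.5, -4, 0, 0, 0, 0],
    [0, -1, -4, 0, 0, 0, 0],
    [0, -1, -4, 0, 0, 0, 0],
    [0, -1, -4, 0, 0, 0, 0],
    [0, -1, -2, 0, 0, 0, 0],
  ],
)

```text
time_s: 18.28
tcp_pos: [0.5613, -0.0301, 0.1194]
ee_rot: [[0.084, -0.996, 0.006], [-0.996, -0.084, 0.003], [-0.002, -0.006, -1.0]]
wrist_force: [-0.0, 8.2, 2.2]
gripper_width: 0.006
gripper_force: 3.7
```

>>> drive_tool(
  rows=[
    [0, 0, 0, 0, 0, 0, 0],
    [0, 0, 0, 0, 0, 0, 0],
  ],
)

```text
time_s: 18.45
tcp_pos: [0.5609, -0.0308, 0.1192]
ee_rot: [[0.084, -0.996, 0.005], [-0.996, -0.084, 0.001], [-0.001, -0.005, -1.0]]
wrist_force: [-1.3, 5.8, 4.8]
gripper_width: 0.006
gripper_force: 2.6
```

```bash
python3 - <<'E'
from h import *
s=sense(); print(s["time_s"],s["wrist_force"],s["tcp_pos"])
p=capture("top");pegs(p,world(p)); p=capture("scene");pegs(p,world(p)); comps(p,((.165,.197),),c=(.52,.055),R=.04)
E
```

```text
18.45 [-1.28637792  5.84890079  4.75485134] [ 0.56088453 -0.03079436  0.11918365]
49 [0.5257 0.0209 0.1425] 0.1486 ang 82.9
48 [ 0.5552 -0.0527  0.1488] 0.1619 ang 321.3
48 [ 0.4792 -0.0437  0.1433] 0.1499 ang 205.2
0.165 140 [242. 184.] [0.5127 0.0465 0.1859] [0.486 0.04  0.165] [0.543 0.055 0.192]
```

>>> drive_tool(
  rows=[
    [0, 0, 0, 0, 0, 0, 0],
    [0, 0, 0, 0, 0, 0, 0],
    [0, 0, 3, 0, 0, 0, 0],
    [0, 0, 0, 25, 0, 0, 0],
    [30, 0, 0, 20, 0, 0, 0],
  ],
)

```text
time_s: 18.97
tcp_pos: [0.5583, -0.0292, 0.162]
ee_rot: [[0.084, -0.996, -0.003], [-0.996, -0.084, -0.002], [0.002, 0.003, -1.0]]
wrist_force: [0.5, 0.3, 0.9]
gripper_width: 0.032
gripper_force: 0.0
```

>>> drive_tool(
  rows=[
    [30, -2, -12, 0, 0, 0, 0],
    [30, -2.5, -11, 0, 0, 0, 0],
    [30, 0, 0, 0, 0, 0, 0],
    [30, 0, 0, 0, 0, 0, 0],
    [30, 0, 0, 0, 0, 0, 0],
  ],
)

```text
time_s: 19.38
tcp_pos: [0.5541, -0.0519, 0.1609]
ee_rot: [[0.083, -0.997, -0.002], [-0.997, -0.083, -0.0], [0.0, 0.002, -1.0]]
wrist_force: [0.4, 1.1, -0.2]
gripper_width: 0.288
gripper_force: 0.0
```

```bash
python3 - <<'E'
from h import *
s=sense(); print(s["time_s"],s["wrist_force"],s["tcp_pos"],s["gripper_width"])
p=capture("top");pegs(p,world(p)); p=capture("scene");pegs(p,world(p)); comps(p,((.165,.19),),c=(.52,.055),R=.03)
p,Q,W=wworld(); Z=W[...,2]
k,l,st,ct=cv2.connectedComponentsWithStats(((Z>.145)&(Z<.162)&(np.abs(Q[...,1])<.03)&(np.abs(Q[...,0])<.03)).astype(np.uint8))
for i in range(1,k):
    if st[i,4]>40: print(st[i,4],ct[i],W[l==i].min(0),W[l==i].max(0))
E
```

```text
19.3833 [ 0.36359034  1.11889192 -0.21856299] [ 0.55406178 -0.05185785  0.16086309] 0.2884088215250203
48 [0.5257 0.0209 0.1426] 0.1495 ang 82.8
30 [0.5217 0.0195 0.1422] 0.1488 ang 87.9
46 [ 0.479  -0.044   0.1438] 0.1508 ang 205.5
0.165 99 [243. 183.] [0.5183 0.0466 0.1851] [0.494 0.041 0.166] [0.542 0.056 0.19 ]
556 [314.10791367 228.01618705] [ 0.54931289 -0.05764622  0.14508641] [ 0.56503442 -0.04213458  0.15883994]
```

>>> drive_tool(
  rows=[
    [30, 3, 2, -23, 0, 0, 0],
    [30, 0, 0, -23, 0, 0, 0],
    [26, 0, 0, 0, 0, 0, 0],
    [26, -2.5, -3, 0, 0, 0, 0],
    [26, -3, -2.5, 0, 0, 0, 0],
  ],
)

```text
time_s: 19.95
tcp_pos: [0.5544, -0.0544, 0.1168]
ee_rot: [[0.085, -0.996, 0.005], [-0.996, -0.085, 0.0], [-0.0, -0.005, -1.0]]
wrist_force: [6.6, 2.0, -4.6]
gripper_width: 0.261
gripper_force: 3.0
```

>>> drive_tool(
  rows=[
    [26, -3, -2.5, 0, 0, 0, 0],
    [26, -3.5, -2, 0, 0, 0, 0],
    [26, -3, -1.8, 0, 0, 0, 0],
    [26, -3, -1.6, 0, 0, 0, 0],
    [26, -2.5, -1.1, 0, 0, 0, 0],
  ],
)

```text
time_s: 20.37
tcp_pos: [0.543, -0.0646, 0.1192]
ee_rot: [[0.085, -0.996, 0.014], [-0.996, -0.085, -0.001], [0.002, -0.014, -1.0]]
wrist_force: [13.2, -2.8, -4.3]
gripper_width: 0.265
gripper_force: 5.6
```

>>> drive_tool(
  rows=[
    [26, 0, 0, 0, 0, 0, 0],
    [26, 0, 0, 0, 0, 0, 0],
    [26, 0, 0, 0, 0, 0, 0],
  ],
)

```text
time_s: 20.62
tcp_pos: [0.5425, -0.0647, 0.1193]
ee_rot: [[0.085, -0.996, 0.013], [-0.996, -0.085, -0.001], [0.002, -0.013, -1.0]]
wrist_force: [7.3, -4.5, -1.4]
gripper_width: 0.263
gripper_force: 3.4
```

```bash
cat > st.py <<'E'
from h import *
s=sense(); print(s["time_s"],s["wrist_force"],s["tcp_pos"],s["gripper_width"])
p=capture("top");pegs(p,world(p)); print("scene");p=capture("scene");pegs(p,world(p)); comps(p,((.165,.19),),c=(.52,.055),R=.03);comps(p,((.268,.282),),c=(.52,-.15),R=.06)
E
python3 st.py
```

```text
20.6167 [ 7.31411288 -4.54868812 -1.39309532] [ 0.54245376 -0.06474661  0.11930257] 0.2631936771249279
17 [ 0.4772 -0.0226  0.1442] 0.1485 ang 177.4
scene
43 [0.5402 0.015  0.1426] 0.15 ang 62.9
50 [ 0.4747 -0.0268  0.1431] 0.1508 ang 182.9
0.165 110 [245. 184.] [0.517  0.0424 0.1837] [0.493 0.036 0.165] [0.542 0.05  0.189]
0.268 220 [331. 183.] [ 0.5305 -0.1544  0.2746] [ 0.514 -0.171  0.268] [ 0.55  -0.136  0.278]
```

>>> drive_tool(
  rows=[
    [26, 0, 0, 0, 0, 0, 0],
    [26, 0, 0, 0, 0, 0, 0],
    [26, 0, 0, 0, 0, 0, 0],
    [26, -4, -1.8, 0, 0, 0, 0],
    [26, -4, -1.5, 0, 0, 0, 0],
  ],
)

```text
time_s: 21.13
tcp_pos: [0.537, -0.068, 0.1196]
ee_rot: [[0.085, -0.996, 0.018], [-0.996, -0.085, -0.001], [0.003, -0.018, -1.0]]
wrist_force: [11.6, -5.7, -4.9]
gripper_width: 0.259
gripper_force: 5.7
```

>>> drive_tool(
  rows=[
    [26, -4, -1.2, 0, 0, 0, 0],
    [26, -4, -1, 0, 0, 0, 0],
    [26, -4, -0.5, 0, 0, 0, 0],
    [26, -3, 0, 0, 0, 0, 0],
    [26, 0, 0, 0, 0, 0, 0],
  ],
)

```text
time_s: 21.55
tcp_pos: [0.5173, -0.0702, 0.1189]
ee_rot: [[0.085, -0.996, 0.009], [-0.996, -0.085, -0.0], [0.001, -0.009, -1.0]]
wrist_force: [4.0, -1.0, 2.4]
gripper_width: 0.264
gripper_force: 2.1
```

```bash
python3 st.py
```

```text
21.55 [ 4.00692314 -1.00461822  2.39661668] [ 0.51732265 -0.07024798  0.11887721] 0.26365267609367027
47 [0.4825 0.0005 0.1419] 0.1477 ang 146.3
scene
40 [ 0.5592 -0.0035  0.1446] 0.1511 ang 28.2
30 [0.4806 0.0007 0.1421] 0.1486 ang 147.4
0.165 112 [244. 184.] [0.5167 0.0443 0.1848] [0.492 0.037 0.167] [0.543 0.052 0.19 ]
0.268 222 [331. 182.] [ 0.5306 -0.1543  0.2747] [ 0.514 -0.171  0.268] [ 0.549 -0.136  0.28 ]
0.268 31 [299. 183.] [ 0.5063 -0.0955  0.2759] [ 0.499 -0.098  0.268] [ 0.515 -0.093  0.282]
```

>>> drive_tool(
  rows=[
    [26, 0, 0, 0, 0, 0, 0],
    [26, 0, 0, 0, 0, 0, 0],
    [26, 0, 0, 0, 0, 0, 0],
    [26, 2, 0, 0, 0, 0, 0],
    [32, 0, 0, 0, 0, 0, 0],
  ],
)

```text
time_s: 22.07
tcp_pos: [0.5159, -0.0696, 0.1159]
ee_rot: [[0.084, -0.996, -0.001], [-0.996, -0.084, 0.0], [-0.0, 0.001, -1.0]]
wrist_force: [1.6, 0.2, 1.1]
gripper_width: 0.281
gripper_force: 0.8
```

>>> drive_tool(
  rows=[
    [32, 0, 0, 0, 0, 0, 0],
    [32, 0, 0, 15, 0, 0, 0],
    [32, 0, 0, 30, 0, 0, 0],
    [32, 0, 0, 35, 0, 0, 0],
    [32, 0, 0, 35, 0, 0, 0],
  ],
)

```text
time_s: 22.48
tcp_pos: [0.5134, -0.0699, 0.2302]
ee_rot: [[0.084, -0.996, -0.008], [-0.997, -0.084, -0.0], [-0.0, 0.008, -1.0]]
wrist_force: [1.6, -0.6, -0.4]
gripper_width: 0.318
gripper_force: 0.0
```

>>> drive_tool(
  rows=[
    [32, 0, 0, 30, 0, 0, 0],
    [32, 0, 0, 0, 0, 0, 0],
    [32, 0, 0, 0, 0, 0, 0],
    [32, 0, 0, 0, 0, 0, 0],
  ],
)

```text
time_s: 22.82
tcp_pos: [0.5144, -0.0697, 0.2591]
ee_rot: [[0.083, -0.996, -0.005], [-0.997, -0.083, 0.001], [-0.001, 0.005, -1.0]]
wrist_force: [0.4, 1.5, -0.5]
gripper_width: 0.32
gripper_force: 0.0
```

```bash
python3 st.py
```

```text
22.8167 [ 0.39203332  1.47114496 -0.47555634] [ 0.51435192 -0.06968626  0.25905649] 0.31971878808966
50 [0.4839 0.0012 0.1426] 0.1489 ang 144.6
scene
67 [ 0.5174 -0.0696  0.1487] 0.1613 ang 266.7
45 [ 0.4822 -0.0014  0.143 ] 0.1505 ang 148.6
0.165 109 [243. 184.] [0.516  0.0454 0.1848] [0.492 0.039 0.165] [0.542 0.053 0.19 ]
0.268 217 [331. 182.] [ 0.5311 -0.1543  0.2746] [ 0.515 -0.171  0.268] [ 0.549 -0.137  0.279]
```

```bash
python3 -c "
from station import *
print(finish_job())"
```

```text
the job is handed in; nothing more can be done
None
```

I handed the job in at about 23 s, and no verdict came back. By the cameras, the pawl was opened, the wheel wound back to its stop and the pawl shut. The wheel was then tightened three clicks with rests, to about 1.69 rad, with the pawl down, and the bottle cap had not moved (jar, mill and mug were not re-measured). The fingertips turned out to sit about 21 mm behind the reported TCP, not 19 mm ahead as the notes say, so I corrected heights by 40 mm after a first pass missed the bar. The fingers also jammed briefly in the pawl (46 N at the wrist) and slipped on the peg (57 N) before I freed them.

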